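# Set the crate stop one hole closer

### The job

The telescoping end stop beside the blue dessert-glass crate is parked one hole too far back. Squeeze in the sprung button on the side of its tube, slide the outer tube with the stop plate toward the crate, and let the button pop out fully through the very next hole, so that the stop is locked there. Go gently and by feel, never bearing on the button with more than 15 N when it blocks the tube; do not go on past that hole, leave the crate, the spare glass and the bottle where they are, and let go when done.

Things in the scene. Friction and masses are not known exactly. Their poses are not given: they have to be found in the camera images.
- station: fixed crate station on the table. Origin on the table under the button; x runs along the tubes toward the crate, z up. A level square steel inner tube (26 mm), axis 70 mm above the table, is held by a grey block (x -190 to -145 mm, 60 mm wide, 90 mm high); the outer tube slides on it. A low fence (30 mm) stands beyond the crate at x 360 mm
- sleeve (a joint): position of the sliding outer tube along station +x (m). Parked it is near 0, loose by about 4 mm either way. The next hole meets the button somewhere from 0.050 to 0.080 (it differs each time and must be felt or seen; 1 mm play once locked), the hole after that 0.040 further. Sliding friction about 2 N; about 6 N to start it off the pressed button
- button (a joint): how far the sprung round-nosed dark button (14 mm thick, at tube-axis height, pointing to station -y) is pressed in (m): 0 out, 8 mm proud of the outer tube; 0.008 flush: it frees the tube; at most 0.011. Spring 3 to 5 N. It stays at station x = 0. Between holes the wall keeps it in (about 0.010); at a hole it pops out by itself and stops the tube hard
- stop_face (a point): middle of the crate-side face of the steel stop plate (4 mm thick, 110 mm wide, top 98 mm above the table) on the outer tube's crate-side end, at the height of the tube axis; it travels with the tube
- sleeve_slot (a point): middle of the 23 mm parking slot, on the outside of the outer tube's -y wall; travels with it. Square aluminium tube, 32 mm wide and high (54 to 86 mm up), from 132 mm behind to 60 mm ahead (crate side). Behind the slot a flush steel strip has two round 16 mm holes, 50 to 80 mm back and 40 mm more. Pinching across y with a pad over the button presses it flush and holds the tube (40 mm wide before, 32 then)
- crate: blue plastic crate with six dessert glasses, 200 mm (along the tubes) x 300 x 75 mm, 2.6 kg, loose on the table; origin at the centre of its underside. In the next hole the stop plate ends about 2 to 38 mm short of it
- glass: spare dessert glass, 72 mm wide, 68 mm high, bystander; origin at the centre of its underside
- bottle: white bottle, 68 mm wide, 190 mm high, bystander; origin at the centre of its underside

How it is judged:
By the outcome, as a careful person would: the job done as asked, in the order asked, and still so for the second after the job is handed in, with the robot touching nothing.
It also fails if it takes over 45 s, if anything falls off the work surface, if the arm or the gripper's body presses on something with over 40 N, if the wrist force passes 120 N, or if a joint passes its speed limit or range.

### The arm

A 7-joint arm with a two-finger parallel gripper is mounted at the origin on the work surface. World frame = base frame: x ahead of the robot, y to its left, z up, the work surface at z = 0. Lengths are in m, angles in rad, forces in N, time in s.
With the tool pointing down it reaches from about 0.4 to 0.875 m from the base axis. Payload 4.4 kg.
Tool frame: the origin (TCP) lies at the very end of the fingers, on their centre line; the grasp point (between the pads) lies r.grasp_offset behind it (r.grasp_offset is the distance from the TCP to the grasp point, in m); z points along the fingers, x is the direction in which the jaws open and shut, and the axes are right-handed (so a half turn about z gives the same grasp; the last joint's range is limited). The gripper opens to 85 mm and grips with 20 to 120 N. Pads are 22 mm wide; open, the fingers measure 114 mm over their backs; the gripper's body (76 mm by 85 mm) begins 54 mm behind the grasp point. The pads swing forward as they close: fully open they stand 13 mm farther back than shut.
Start: joints at [1.224, 0.628, 0.038, 1.517, -0.027, 0.996, -0.02], TCP at [0.18, -0.625, 0.231] pointing down, gripper open.
Joint ranges: [-3.06, 3.06], [-0.37, 2.12], [-1.25, 1.32], [0.18, 2.47], [-1.1, 4.24], [0.23, 1.98], [-2.94, 2.94]. Speed limits (rad/s): [2.57, 2.57, 3.14, 3.14, 3.14, 3.14, 3.14].

### API

Orientations are given as a rotation vector (axis times angle).
In Python, from rig import sensors, imaging, workorder, r gives the robot as it stands. The module is installed in compiled form; this text tells all that it offers.
- The arm moves only by the tool jog_arm, never from a script. Its argument "commands" is a list of rows, each an object with "delta_rot": the turn, a rotation vector about the tool's x, y, z in degrees, a list of three; "travel": the shift along the tool's x, y, z in cm, a list of three; "hand": the opening, from 0 (shut) to 1 (fully open). A call has 1 to 8 rows; each row is the pose to reach, as a shift and turn from the pose commanded when the call began, along the tool's axes at that moment; what a row does not reach only later rows make up. A row lasts 1/12 s, in which the tool goes at most 41.7 mm and 7.16 degrees, less where a joint would pass 70% of its speed; a pose out of reach is approached as far as the arm can. A call with a gripper value outside its range is refused whole. The fingers move at their own pace and stop on an object; the grip force is fixed at half the most. Time passes only in rows, so rows that repeat a pose let the fingers close. It gives the time, the measured TCP pose, the force and the opening at its end, in the units of the state.
- sensors.get_obs(): the state, without advancing time (a new reading comes with each control period).
- imaging.grab_frame(name): name is "side" or "top" or "wrist"; returns a dict with "image" (420x560x3 uint8, blue, green, red), "depth" (420x560 float32, m along the optical axis (not along the pixel's ray), 0 where there is no reading), "vertical_fov" (degrees; the focal length in pixels is half the picture's height over the tangent of half this angle, whatever the lens; pixels are square), "cx", "cy" (the principal point, pixels), "R" (3x3) and "t" (3): a world point X has camera coordinates R X + t; the wrist camera has in their place "T_tool_cam" (4x4, takes a point from camera to tool coordinates, whose origin is the TCP and whose axes are the tool frame's). Camera axes: x right, y down, z forward; pixel columns grow to the right and rows downward; lengths in m; the calibration is good to about 2 mm. A picture is of the moment at which its call begins: read the wrist's pose just before it.
- workorder.sign_off(): hands the job in, once; it reports no verdict.
Trained networks look in a picture, given as the dict that the camera call returned (one of the last four; its "shot" number tells which), for a name from the list of things; names that differ only in an ending like _2 or _b are one class to them, and where a whole thing is asked for, a point or a joint stands for the part that bears it (a point fixed in the world has none). Each returns a list of dicts, best first, with "confidence" (0 to 1); they miss things now and then, are a little off and sometimes report something else, mostly with a low value. They report only what shows in the picture. A call takes as long as a camera call.
- imaging.search_frame(label, picture): "position" ([column, row] in pixels, amid what is visible of it).
- imaging.tip_of(label, picture): "position" ([column, row] in pixels: a listed point, or the origin of a listed thing).
The state is a dict: "time_s": time; "joint_positions": joint angles; "dq": joint speeds; "joint_efforts": joint torques, N m; "ee_pos": TCP position; "eef_rot": TCP orientation; "contact_force": force on the tool from outside, world axes, zero at the start; "wrist_torque": the same for the moment, N m; "width": finger opening in m.
Only numpy, scipy, OpenCV 4.12 (cv2) and the standard library are available. Lean on these libraries where they do the work, as an engineer would, in place of code of your own. Each camera call takes 0.05 s, during which the arm holds its last target.

## Working session

There is one attempt and no reset: what is moved stays moved. The work goes in short steps, Python scripts to look and compute and a tool call to move; the robot and the scene stay as the last step left them, time stands still between calls to the robot, and variables do not carry over. Pictures are saved under pics/ and viewed, and the job is handed in when it is done.

Besides the shell and the picture viewer there is one more tool, called after "Request:" as a command line: name --argument value ..., lists and objects as JSON in quotes. jog_arm: Moves the arm, as the interface text tells. Its arguments: {"type":"object","properties":{"commands":{"type":"array","items":{"type":"object","properties":{"delta_rot":{"type":"array","items":{"type":"number"}},"travel":{"type":"array","items":{"type":"number"}},"hand":{"type":"number"}}}}},"required":["commands"]}

```bash
mkdir -p pics
cat > h.py <<'E'
import numpy as np, cv2
from scipy.spatial.transform import Rotation as Ro
from rig import sensors, imaging, workorder, r
def foc(p): return p["image"].shape[0]/2/np.tan(np.radians(p["vertical_fov"])/2)
def cam2world(p,obs=None):
    if "R" in p:
        R=np.array(p["R"]);t=np.array(p["t"]); return R.T,-R.T@t
    T=np.array(p["T_tool_cam"]);Rw=Ro.from_rotvec(obs["eef_rot"]).as_matrix()
    return Rw@T[:3,:3], Rw@T[:3,3]+np.array(obs["ee_pos"])
def ray(p,uv,obs=None):
    A,c=cam2world(p,obs);f=foc(p)
    d=np.array([(uv[0]-p["cx"])/f,(uv[1]-p["cy"])/f,1.]);return c,A@d
def at_z(p,uv,z,obs=None):
    c,d=ray(p,uv,obs);return c+d*(z-c[2])/d[2]
def at_depth(p,uv,obs=None,k=1):
    u,v=int(round(uv[0])),int(round(uv[1]))
    w=p["depth"][max(0,v-k):v+k+1,max(0,u-k):u+k+1];w=w[w>0]
    if len(w)==0:return None
    c,d=ray(p,uv,obs);return c+d*np.median(w)
E
cat > a.py <<'E'
from h import *
np.set_printoptions(precision=4,suppress=True)
o=sensors.get_obs()
print({k:np.round(v,4) for k,v in o.items()}, r.grasp_offset)
for n in ["side","top","wrist"]:
    p=imaging.grab_frame(n);cv2.imwrite(f"pics/{n}0.png",p["image"])
    for l in ["station","stop_face","sleeve_slot","button","crate","glass","bottle"]:
        for fn in (imaging.tip_of,imaging.search_frame):
            try: q=fn(l,p)
            except Exception as e: print(n,l,fn.__name__,"err",e);continue
            if q:
                q=q[0];print(n,l,fn.__name__,np.round(q["position"],1),round(q["confidence"],2),at_depth(p,q["position"],o))
print(sensors.get_obs()["time_s"])
E
python3 a.py
```

```text
{'time_s': np.float64(0.0), 'joint_positions': array([ 1.2242,  0.6293,  0.0385,  1.5184, -0.027 ,  0.9963, -0.02  ]), 'dq': array([ 0.0002,  0.    , -0.0014,  0.    ,  0.0003,  0.0002, -0.0024]), 'joint_efforts': array([ -0.0003, -56.3403,   1.2262, -19.344 ,   0.0109,   0.0103,
         0.    ]), 'ee_pos': array([ 0.18  , -0.6239,  0.2304]), 'eef_rot': array([-2.5095,  1.8881,  0.0024]), 'contact_force': array([0.1714, 0.0584, 0.7719]), 'wrist_torque': array([-0.0215,  0.0012,  0.0399]), 'width': np.float64(0.0853)} 0.0187
side station call [314.9 278.9] 0.8 [ 0.4127 -0.0342  0.0604]
side station call [302.6 265.4] 0.85 [ 0.4366 -0.0365  0.0777]
side stop_face call [294.9 271.8] 0.56 [ 0.4514 -0.039   0.0576]
side stop_face call [309.5 260.4] 0.81 [ 0.4242 -0.035   0.0928]
side sleeve_slot call [309.1 247.3] 0.74 [ 0.4452 -0.0802  0.0851]
side button call err it knows: bottle, crate, glass, sleeve_slot, station, stop_face
side button call [305.2 266.6] 0.58 [ 0.4319 -0.0365  0.0768]
side crate call [209.5 359. ] 0.64 [0.4953 0.1466 0.0083]
side crate call [208.9 341. ] 0.73 [0.4929
[... 475 characters left out ...]
 268.7] 0.55 [ 0.4316 -0.1263  0.0878]
top sleeve_slot call [261.3 257.1] 0.74 [ 0.4565 -0.0996  0.0858]
top sleeve_slot call [271.9 268. ] 0.59 [ 0.4331 -0.1231  0.087 ]
top button call err it knows: bottle, crate, glass, sleeve_slot, station, stop_face
top crate call [158.8 240.3] 0.58 [0.4957 0.1379 0.0345]
top crate call [157.5 238.4] 0.69 [0.4988 0.1375 0.0488]
top glass call [268.1 172.5] 0.84 [ 0.6641 -0.1099  0.0052]
top glass call [273.8 164. ] 0.91 [ 0.6852 -0.1234  0.0055]
top bottle call [424.5 241.4] 0.78 [ 0.493  -0.4557  0.0948]
top bottle call [436.5 239. ] 0.73 [ 0.4945 -0.4681  0.1386]
wrist button call err it knows: bottle, crate, glass, sleeve_slot, station, stop_face
2.1
```

View pics/side0.png

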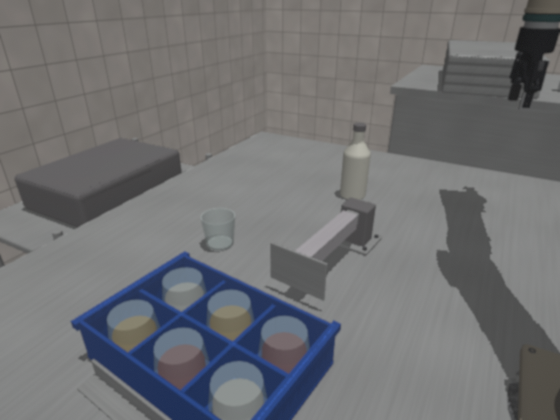

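View pics/top0.png

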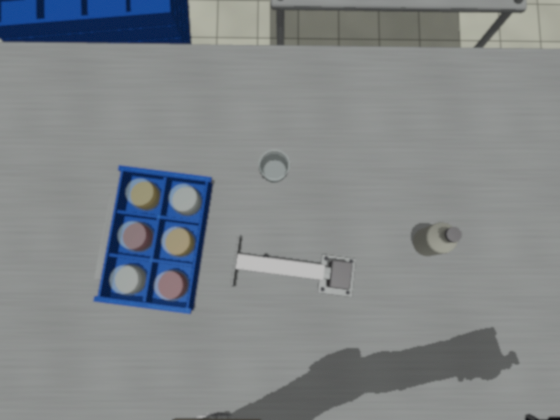

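Run:
```python
from h import *
o=sensors.get_obs()
p=imaging.grab_frame("top");np.savez("top0.npz",**{k:v for k,v in p.items() if k!='shot'})
q=imaging.grab_frame("side");np.savez("side0.npz",**{k:v for k,v in q.items() if k!='shot'})
im=p["image"][225:300,200:380];cv2.imwrite("pics/topz.png",cv2.resize(im,None,fx=4.4,fy=4.4,interpolation=cv2.INTER_CUBIC))
im=q["image"][180:330,230:400];cv2.imwrite("pics/sidez.png",cv2.resize(im,None,fx=4,fy=4,interpolation=cv2.INTER_CUBIC))
print(o["time_s"])
```

```text
2.1
```

View pics/topz.png

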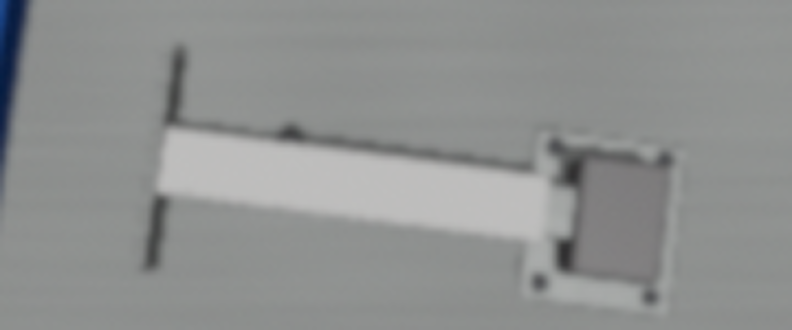

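View pics/sidez.png

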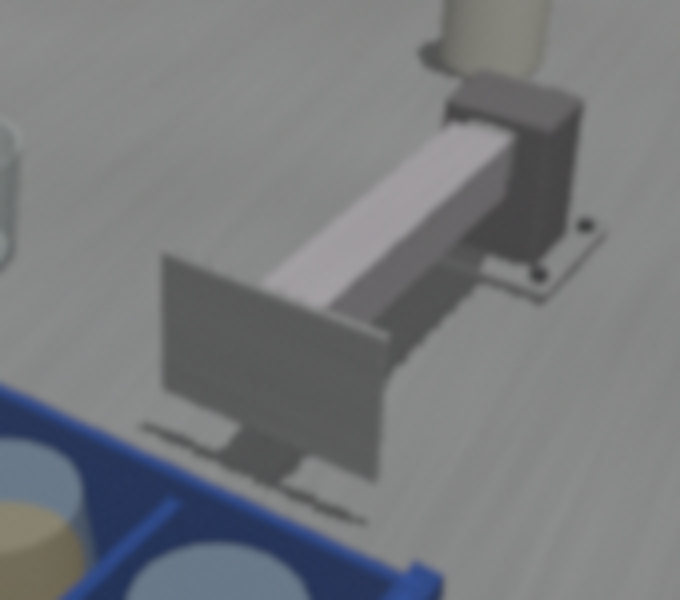

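Run:
```python
from h import *
np.set_printoptions(precision=4,suppress=True)
p=dict(np.load("top0.npz"))
# points cloud of tube top
H,W=p["depth"].shape
u,v=np.meshgrid(np.arange(W),np.arange(H));f=foc(p)
A,c=cam2world(p)
d=np.stack([(u-p["cx"])/f,(v-p["cy"])/f,np.ones_like(u)],-1)
X=(d*p["depth"][...,None])@A.T+c
print("mm/px",p["depth"][262,280]/f*1000)
m=np.zeros((H,W),bool);m[235:300,225:360]=True
tube=m&(X[...,2]>0.075)&(X[...,2]<0.089)
pts=X[tube]
# print height map
for rr in range(236,300,3): print(rr,' '.join('%3d'%(1000*X[rr,cc,2]) for cc in range(228,362,4)))
```

```text
mm/px 2.1758694044976012
236   0   3   0   1   5   0  -1  -4   1   4   0  -1   1   4  -2  -1   2   1   3   0   2   2   0   5  -2  -2  -3  -2   3   0   0   0  -3  -1
239   0   2   3  75   4   0   1   1   2   0   3   1   2   0   0   0   0   0   4   4   1   3   0   0   0   0   1  -3   0   4   0  -2   3   4
242   1  -1   1  63   0   3  -1   0   2   5  -2   0   3  -1   1  -1  -1   2   2  -1   2   0   0   0   1  -2  -1   3   2   0  -3  -1   1   0
245   2   0  -2  57  -1   0  -2   2  -1   0   5   2   2   0   3   0  -1   0   2   1   0   0   4   0   3   1  -1  -3  -2   0   0   3   1  -1
248  -2   1  99  47   0   0   5   0  -1   0   4  -2   1   0   0   1   4  -1   1   1   0  -1   0   2   2   1   0   1   2   0   2  -5   0   2
251   0   1  99  32   2   1  -2  -1  -4   0   3  -2  -2   0   2   0   0   4   3   1   0  -1   3  -1  -1  -2   0  -2   1   2  -1   1   2   0
254  -3   0  97   3   0   3  -1   1   1   0   1   2   1   1   4   0  -1   2   0   0   0   2  -2   0   5   3  -1   4   0  -3   0  -1   0   0
257  -2  -1  96  82  84  88  85  85  86  73  74   1   0  -2   1   4  -1   0   3   0   3   0  -1
[... 1309 characters left out ...]
287   2   3   2   1   0   2  -1  -1   5  -3   1   3  -1   3   3   3   0   0   1   1   3   2   0  10   7  21  85  87  88  93  94   9   0   3
290   1   0   0   4  -2   0   2   0   2   3   1  -3   0   4   0   1   4   0   2  -1   1   0  -1   9  13  10   7   4   8  13  10   8   2  -3
293   0   0   0   0   2  -3   3  -2   2   3   0   0   0   3  -1  -1   2   5   0  -1   0   5   3  -3   3   7  11   7   5   8   9   0   0   4
296   0   3  -4   1   0  -1   2  -3   0   1  -1   2   1 1148   0   4   1   0   0   1   0   0  -1   0   1   2   2   1   1   4   7  -2   2   0
299   0  -4   1  -1   1   0   3   2   5  -2  -2   2   2   1   0   0   1   0   2   0  -2   3   3   3   1   0  -2   0   1   0   1   0   2   5
```

Run:
```python
from h import *
np.set_printoptions(precision=4,suppress=True)
p=dict(np.load("top0.npz"))
g=cv2.cvtColor(p["image"],cv2.COLOR_BGR2GRAY)
roi=np.zeros_like(g);roi[245:290,236:322]=1
m=((g>170)&(roi>0)).astype(np.uint8)
n,l,s,_=cv2.connectedComponentsWithStats(m);i=1+np.argmax(s[1:,4]);m=(l==i)
print(s[i])
v,u=np.nonzero(m)
W=np.array([at_z(p,(a,b),0.086) for a,b in zip(u,v)])[:,:2]
rect=cv2.minAreaRect((W*1000).astype(np.float32));print(rect)
c=W.mean(0);U,S,V=np.linalg.svd(W-c,full_matrices=False);ax=V[0]*np.sign(V[0][1])
# column-wise centre fit
P=[]
for cc in range(242,318):
    r_=v[u==cc]; 
    if len(r_): P.append(at_z(p,(cc,(r_.min()+r_.max())/2),0.086)[:2])
P=np.array(P);k=np.polyfit(P[:,1],P[:,0],1);ang=np.arctan(k[0]);ax2=np.array([np.sin(ang),np.cos(ang)])
print("axis",ax,ax2,"c",c)
bt=at_z(p,(266.1,254.3),0.072)[:2]
ny=np.array([ax2[1],-ax2[0]]) # station -y
def st(w): 
    w=np.array(w)[:2]-np.array([np.polyval(k,0),0]); return w@ax2, -(w@ny)
o=st(bt)[0]
print("button world",bt,"lateral",st(bt)[1]*1000)
O=np.array([np.polyval(k,0),0])+ax2*o; print("station origin",O,"yaw deg",np.degrees(np.arctan2(ax2[1],ax2[0])))
t=np.array([st(w) for w in W])-[o,0];print("tube top x range",t[:,0].min(),t[:,0].max(),"lat",np.percentile(t[:,1],[1,99]))
# block corners top at z .09, plate ends
for nm,uv,z in [("blkTL",(331.5,260.5),.09),("blkTR",(352.5,261),.09),("blkBL",(329,286.5),.09),("plateTop",(240.9,236.5),.098),("plateBot",(234.3,285.5),.098)]:
    w=at_z(p,uv,z);a=st(w);print(nm,w,a[0]-o,a[1])
```

```text
[ 236  255   86   25 1203]
((436.2809143066406, -138.78567504882812), (187.04891967773438, 30.561763763427734), 83.13554382324219)
axis [0.121  0.9927] [0.1196 0.9928] c [ 0.4363 -0.1387]
button world [ 0.4635 -0.1096] lateral -23.470571199127995
station origin [ 0.4402 -0.1068] yaw deg 83.13200379911449
tube top x range -0.1257242014980013 0.06132511300933274 lat [-0.0149  0.0149]
blkTL [ 0.4501 -0.2525  0.09  ] -0.14347460489096078 -0.027303584409693684
blkTR [ 0.4494 -0.2983  0.09  ] -0.18898342628257112 -0.032047163278626535
blkBL [ 0.3943 -0.2467  0.09  ] -0.14438129409745623 0.028836720017690918
plateTop [ 0.5001 -0.0552  0.098 ] 0.058421153795943856 -0.053301953390171165
plateBot [ 0.3951 -0.0434  0.098 ] 0.057600188626365 0.052402591181172124
```

Run:
```python
from h import *
np.set_printoptions(precision=4,suppress=True)
o=sensors.get_obs();p=imaging.grab_frame("wrist")
print(p["T_tool_cam"],p["vertical_fov"],o["ee_pos"],o["time_s"])
print(Ro.from_rotvec(o["eef_rot"]).as_matrix())
cv2.imwrite("pics/w0.png",p["image"])
```

```text
[[ 1.     -0.0004 -0.0006 -0.0002]
 [ 0.0006  0.9446  0.3282 -0.0852]
 [ 0.0004 -0.3282  0.9446 -0.1421]
 [ 0.      0.      0.      1.    ]] 58.68047796505557 [ 0.1801 -0.6245  0.2313] 2.2
[[ 0.2771 -0.9608  0.    ]
 [-0.9608 -0.2771  0.    ]
 [-0.     -0.     -1.    ]]
```

View pics/w0.png

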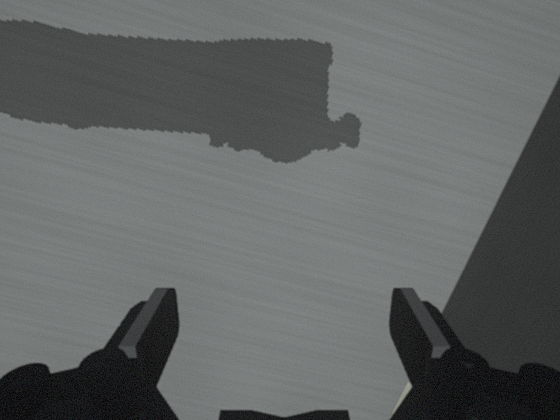

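```bash
cat >> h.py <<'E'
ST=np.array([0.4402,-0.1068,0]);YAW=np.radians(83.13)
SX=np.array([np.cos(YAW),np.sin(YAW),0]);SY=np.array([-np.sin(YAW),np.cos(YAW),0]);SZ=np.array([0,0,1.])
def s2w(s): return ST+SX*s[0]+SY*s[1]+SZ*s[2]
def w2s(w): d=np.array(w)-ST; return np.array([d@SX,d@SY,d@SZ])
def delta(pos,Rt,o=None):
    o=o or sensors.get_obs();R0=Ro.from_rotvec(o["eef_rot"]).as_matrix()
    return R0.T@(np.array(pos)-o["ee_pos"])*100, np.degrees(Ro.from_matrix(R0.T@Rt).as_rotvec())
E
python3 - <<'E'
from h import *
np.set_printoptions(precision=3,suppress=True)
# view orientation: tool y = SY, z=-Z, x = y x z ; tilt -20 about x
Rv=np.stack([np.cross(SY,-SZ),SY,-SZ],1)@Ro.from_euler('x',-20,degrees=True).as_matrix()
cam=s2w([-0.035,-0.215,0.285])
T=cam-Rv@np.array([0,-.0852,-.1421])
print("TCP",T,"station",w2s(T))
print(delta(T,Rv)); print(delta([T[0],T[1],.23],Rv))
E
```

```text
TCP [ 0.522 -0.152  0.181] station [-0.035 -0.086  0.181]
(array([-35.953, -45.917,   5.072]), array([-19.733,  -4.003,  22.719]))
(array([-35.953, -45.917,   0.133]), array([-19.733,  -4.003,  22.719]))
```

Request:
jog_arm --commands '[{"travel":[-36,-46,0],"delta_rot":[-19.7,-4,22.7],"hand":1},{"travel":[-36,-46,0],"delta_rot":[-19.7,-4,22.7],"hand":1},{"travel":[-36,-46,0],"delta_rot":[-19.7,-4,22.7],"hand":1},{"travel":[-36,-46,0],"delta_rot":[-19.7,-4,22.7],"hand":1},{"travel":[-36,-46,0],"delta_rot":[-19.7,-4,22.7],"hand":1},{"travel":[-36,-46,0],"delta_rot":[-19.7,-4,22.7],"hand":1},{"travel":[-36,-46,0],"delta_rot":[-19.7,-4,22.7],"hand":1},{"travel":[-36,-46,0],"delta_rot":[-19.7,-4,22.7],"hand":1}]'

```text
time_s: 2.92
ee_pos: [0.3727, -0.3583, 0.2311]
eef_rot: [1.916, -2.158, -0.38]
contact_force: [0.3, -1.3, -0.4]
width: 0.0852
```

Run:
```python
from h import *
np.set_printoptions(precision=3,suppress=True)
Rv=np.stack([np.cross(SY,-SZ),SY,-SZ],1)@Ro.from_euler('x',-20,degrees=True).as_matrix()
print(delta([.522,-.152,.181],Rv),sensors.get_obs()["joint_positions"])
```

```text
(array([-22.253, -13.347,   0.474]), array([-0.027, -0.029,  0.072])) [ 0.452  0.614  0.245  1.644  0.044  1.197 -1.036]
```

Request:
jog_arm --commands '[{"travel":[-21.8,-13,0.4]},{"travel":[-21.8,-13,0.4]},{"travel":[-21.8,-13,0.4]},{"travel":[-21.8,-13,0.4]},{"travel":[-21.8,-13,0.4]},{"travel":[-21.8,-13,0.4]},{"travel":[-21.8,-13,0.4]},{"travel":[-21.8,-13,0.4]}]'

```text
$.commands[0]: bad value
```

Run:
```python
from h import *
np.set_printoptions(precision=4,suppress=True)
o=sensors.get_obs();p=imaging.grab_frame("wrist")
print(o["ee_pos"],np.abs(o["dq"]).max(),o["time_s"],p["shot"])
cv2.imwrite("pics/w1.png",p["image"])
np.savez("w1.npz",o_pos=o["ee_pos"],o_rot=o["eef_rot"],**p)
for l in ["sleeve_slot","stop_face"]:
    print(l,imaging.tip_of(l,p)[:2])
```

```text
[ 0.3727 -0.3583  0.2311] 0.7396183858300827 2.9167 7
sleeve_slot []
stop_face []
```

View pics/w1.png

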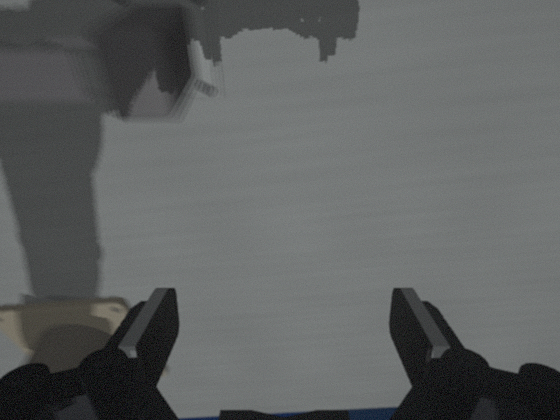

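Request:
jog_arm --commands '[{"travel":[-21.8,-13,0.4],"delta_rot":[0,0,0],"hand":1},{"travel":[-21.8,-13,0.4],"delta_rot":[0,0,0],"hand":1},{"travel":[-21.8,-13,0.4],"delta_rot":[0,0,0],"hand":1},{"travel":[-21.8,-13,0.4],"delta_rot":[0,0,0],"hand":1},{"travel":[-21.8,-13,0.4],"delta_rot":[0,0,0],"hand":1},{"travel":[-21.8,-13,0.4],"delta_rot":[0,0,0],"hand":1},{"travel":[-21.8,-13,0.4],"delta_rot":[0,0,0],"hand":1},{"travel":[-21.8,-13,0.4],"delta_rot":[0,0,0],"hand":1}]'

```text
time_s: 3.73
ee_pos: [0.5186, -0.156, 0.1821]
eef_rot: [1.921, -2.154, -0.381]
contact_force: [-0.4, -0.9, -0.3]
width: 0.0855
```

Run:
```python
from h import *
np.set_printoptions(precision=4,suppress=True)
imaging.grab_frame("side");
o=sensors.get_obs();p=imaging.grab_frame("wrist")
print(o["ee_pos"],np.abs(o["dq"]).max(),o["time_s"],p["shot"])
cv2.imwrite("pics/w2.png",p["image"])
np.savez("w2.npz",o_pos=o["ee_pos"],o_rot=o["eef_rot"],**p)
for l in ["sleeve_slot","stop_face"]:
    print(l,imaging.tip_of(l,p)[:2])
```

```text
[ 0.5172 -0.1588  0.1827] 0.04218625275213784 3.7833 9
sleeve_slot [{'position': [221.7, 227.6], 'confidence': 0.7}]
stop_face [{'position': [148.7, 248.8], 'confidence': 0.59}]
```

View pics/w2.png

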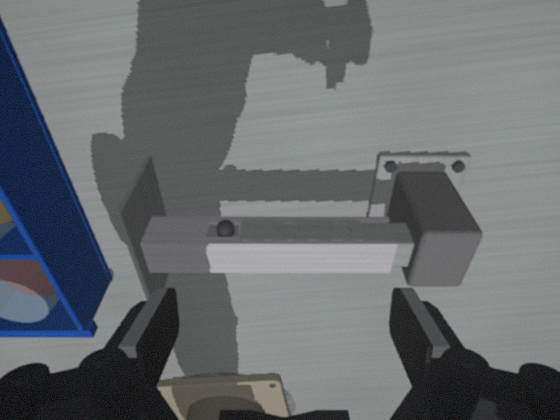

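Run:
```python
from h import *
p=np.load("w2.npz");im=p["image"][205:255,135:425].astype(float)
im=np.clip((im-30)*1.8,0,255).astype(np.uint8)
cv2.imwrite("pics/w2z.png",cv2.resize(im,None,fx=2.7,fy=6,interpolation=cv2.INTER_CUBIC))
im=p["image"][210:250,190:390].astype(float)
im=np.clip((im-40)*2.5,0,255).astype(np.uint8)
cv2.imwrite("pics/w2z2.png",cv2.resize(im,None,fx=4,fy=8,interpolation=cv2.INTER_CUBIC))
```

```text
(no output)
```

View pics/w2z2.png

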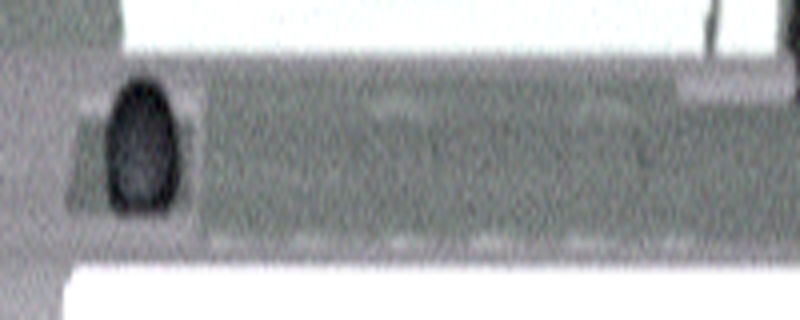

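Run:
```python
from h import *
np.set_printoptions(precision=4,suppress=True)
d=np.load("w2.npz");o=dict(ee_pos=d["o_pos"],eef_rot=d["o_rot"]);p={k:d[k] for k in d.files}
def on_y(uv,y):
    c,dd=ray(p,uv,o);cs=w2s(c);ds=np.array([dd@SX,dd@SY,dd@SZ]);return cs+ds*(y-cs[1])/ds[1]
for n,zx,zy,y in [("hole1arc",397,105,-.016),("hole2arc",605,105,-.016),("slotL",70,210,-.016),("slotL'",80,105,-.016),("slotR",193,150,-.016),("btn",143,150,-.020),("top edge",300,258,-.016),("bot edge",300,55,-.016)]:
    print(n,on_y((190+zx/4,210+zy/8),y)*1000)
g=p["image"].astype(float).mean(2)
for r0,r1 in [(222,225),(225,234),(234,238)]:
    x=g[r0:r1,260:365].mean(0);print(r0,np.round(cv2.GaussianBlur(x[None],(5,1),0)[0],0).astype(int))
```

```text
hole1arc [-46.4897 -16.      59.9846]
hole2arc [-88.206  -16.      59.9578]
slotL [ 16.6166 -16.      75.5094]
slotL' [ 17.0543 -16.      60.0255]
slotR [ -6.2303 -16.      66.8029]
btn [  2.6861 -20.      71.3188]
top edge [-27.8928 -16.      82.1582]
bot edge [-26.7402 -16.      52.1587]
222 [90 90 91 91 90 90 90 90 90 90 90 90 90 90 90 90 90 91 91 90 90 91 93 94
 95 96 96 96 96 95 95 96 95 95 94 94 93 92 91 91 90 90 90 90 90 89 89 89
 89 88 88 89 89 89 90 91 90 89 88 89 89 89 89 89 90 90 89 89 88 89 89 90
 90 91 92 93 93 93 92 93 93 93 94 94 93 92 91 90 90 89 88 88 88 89 90 89
 89 89 89 90 91 91 91 91 91]
225 [90 89 89 89 89 89 89 89 89 89 89 90 90 90 89 89 89 88 88 88 88 88 88 88
 88 89 88 88 88 88 89 89 88 88 88 89 89 88 87 87 88 88 89 89 89 88 88 89
 89 89 88 88 88 88 88 88 88 88 88 89 89 89 89 89 89 88 88 88 88 88 88 88
 88 89 90 89 89 89 89 89 89 89 89 89 89 89 89 88 87 86 85 86 87 88 88 88
 88 88 88 88 88 88 88 88 88]
234 [89 89 90 89 89 89 89 89 88 89 89 89 89 89 89 89 90 90 89 89 90 90 89 88
 88 88 88 88 88 88 88 88 89 88 87 88 89 89 89 90 90 90 89 89 88 88 89 89
 89 89 90 89 89 89 89 90 90 89 89 89 89 89 89 89 89 89 89 89 89 89 89 89
 89 89 89 89 90 89 89 89 88 88 89 90 89 88 88 88 88 88 89 89 89 88 88 88
 88 89 89 90 90 89 89 88 88]
```

Run:
```python
from h import *
np.set_printoptions(precision=3,suppress=True)
Rg=np.stack([-SY,-SX,-SZ],1);print(np.linalg.det(Rg))
print(delta(s2w([0,0,.16]),Rg),w2s(sensors.get_obs()["ee_pos"]))
```

```text
1.0
(array([-4.45 ,  6.921,  5.004]), array([ 15.735,  15.617, -89.206])) [-0.045 -0.082  0.183]
```

Request:
jog_arm --commands '[{"travel":[-4.4,6.9,5],"delta_rot":[15.7,15.6,-89.2],"hand":1},{"travel":[-4.4,6.9,5],"delta_rot":[15.7,15.6,-89.2],"hand":1},{"travel":[-4.4,6.9,5],"delta_rot":[15.7,15.6,-89.2],"hand":1},{"travel":[-4.4,6.9,5],"delta_rot":[15.7,15.6,-89.2],"hand":1},{"travel":[-4.4,6.9,5],"delta_rot":[15.7,15.6,-89.2],"hand":1},{"travel":[-4.4,6.9,5],"delta_rot":[15.7,15.6,-89.2],"hand":1},{"travel":[-4.4,6.9,5],"delta_rot":[15.7,15.6,-89.2],"hand":1},{"travel":[-4.4,6.9,5],"delta_rot":[15.7,15.6,-89.2],"hand":1}]'

```text
time_s: 4.6
ee_pos: [0.4408, -0.1066, 0.1603]
eef_rot: [2.859, -1.044, -0.161]
contact_force: [-0.3, -0.3, 0.5]
width: 0.0851
```

Run:
```python
from h import *
np.set_printoptions(precision=3,suppress=True)
Rg=np.stack([-SY,-SX,-SZ],1)
print(delta(s2w([0,0,.16]),Rg),w2s(sensors.get_obs()["ee_pos"]),sensors.get_obs()["joint_positions"])
```

```text
(array([-0.027,  0.052,  0.035]), array([  5.82 ,   5.794, -33.203])) [ 0.    -0.001  0.16 ] [ 0.185  0.52  -0.089  2.019  0.164  0.737 -0.724]
```

Request:
jog_arm --commands '[{"travel":[0,0,0],"delta_rot":[5.8,5.8,-33.2],"hand":1},{"travel":[0,0,0],"delta_rot":[5.8,5.8,-33.2],"hand":1},{"travel":[0,0,0],"delta_rot":[5.8,5.8,-33.2],"hand":1},{"travel":[0,0,0],"delta_rot":[5.8,5.8,-33.2],"hand":1},{"travel":[0,0,0],"delta_rot":[5.8,5.8,-33.2],"hand":1},{"travel":[0,0,0],"delta_rot":[5.8,5.8,-33.2],"hand":1},{"travel":[0,0,0],"delta_rot":[5.8,5.8,-33.2],"hand":1}]'

```text
time_s: 5.18
ee_pos: [0.4406, -0.1068, 0.16]
eef_rot: [3.134, -0.203, -0.003]
contact_force: [0.1, 1.3, -0.4]
width: 0.0852
```

Run:
```python
from h import *
np.set_printoptions(precision=3,suppress=True)
Rg=np.stack([-SY,-SX,-SZ],1)
o=sensors.get_obs();p=imaging.grab_frame("wrist")
print(delta(s2w([0,0,.16]),Rg,o),w2s(o["ee_pos"]),np.abs(o["dq"]).max())
cv2.imwrite("pics/w3.png",p["image"])
np.savez("w3.npz",o_pos=o["ee_pos"],o_rot=o["eef_rot"],**p)
```

```text
(array([-0.038,  0.006, -0.   ]), array([ 0.07 ,  0.113, -0.556])) [ 0.   -0.    0.16] 0.03311733606031632
```

View pics/w3.png

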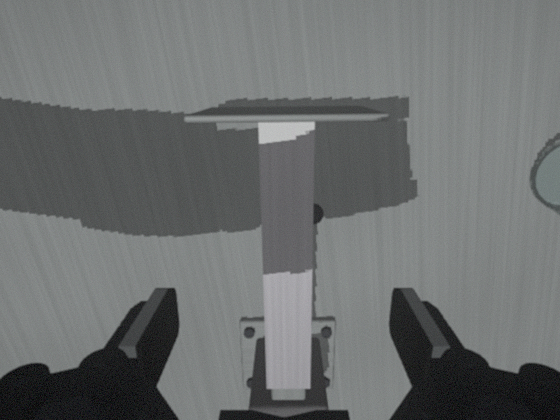

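Run:
```python
from h import *
np.set_printoptions(precision=2,suppress=True)
d=np.load("w3.npz");o=dict(ee_pos=d["o_pos"],eef_rot=d["o_rot"]);p={k:d[k] for k in d.files}
print(p["cx"],p["cy"])
for n,uv,z in [("L130",(259,130),.086),("R130",(315,130),.086),("L260",(263,260),.086),("R260",(313.5,260),.086),("L380",(267,380),.086),("R380",(311,380),.086),("btn",(317.5,213),.07),("plL",(185,118),.098),("plR",(388,116),.098)]:
    w=at_z(p,uv,z,o); R=Ro.from_rotvec(o["eef_rot"]).as_matrix()
    print(n,w2s(w)*1000, "tool",R.T@(w-o["ee_pos"])*1000)
```

```text
283.7531751266955 213.15650484965985
L130 [60.21 12.92 86.  ] tool [-13.74 -60.12  73.95]
R130 [ 59.89 -18.9   86.  ] tool [ 18.08 -60.11  73.89]
L260 [-21.6   12.98  86.  ] tool [-13.01  21.69  74.05]
R260 [-21.89 -19.35  86.  ] tool [19.33 21.67 73.99]
L380 [-117.96   12.83   86.  ] tool [-11.92 118.05  74.17]
R380 [-118.22  -19.07   86.  ] tool [ 19.98 118.    74.1 ]
btn [  4.36 -22.73  70.  ] tool [22.48 -4.64 89.95]
plL [68.27 51.22 98.  ] tool [-52.14 -67.78  62.02]
plR [ 68.21 -56.51  98.  ] tool [ 55.58 -68.77  61.8 ]
```

Request:
jog_arm --commands '[{"travel":[0.25,-0.2,3],"delta_rot":[0,0,-0.5],"hand":1},{"travel":[0.25,-0.2,6.5],"delta_rot":[0,0,-0.5],"hand":1},{"travel":[0.25,-0.2,9.5],"delta_rot":[0,0,-0.5],"hand":1},{"travel":[0.25,-0.2,11.2],"delta_rot":[0,0,-0.5],"hand":1},{"travel":[0.25,-0.2,11.2],"delta_rot":[0,0,-0.5],"hand":1},{"travel":[0.25,-0.2,11.2],"delta_rot":[0,0,-0.5],"hand":1}]'

```text
time_s: 5.73
ee_pos: [0.4435, -0.103, 0.0472]
eef_rot: [3.136, -0.181, -0.006]
contact_force: [0.0, 0.3, 0.7]
width: 0.0854
```

Run:
```python
from h import *
np.set_printoptions(precision=4,suppress=True)
o=sensors.get_obs();p=imaging.grab_frame("wrist")
print(w2s(o["ee_pos"])*1000,np.abs(o["dq"]).max(),o["time_s"])
cv2.imwrite("pics/w4.png",p["image"])
```

```text
[ 4.1519 -2.8382 47.169 ] 0.04470702138006009 5.7333
```

View pics/w4.png

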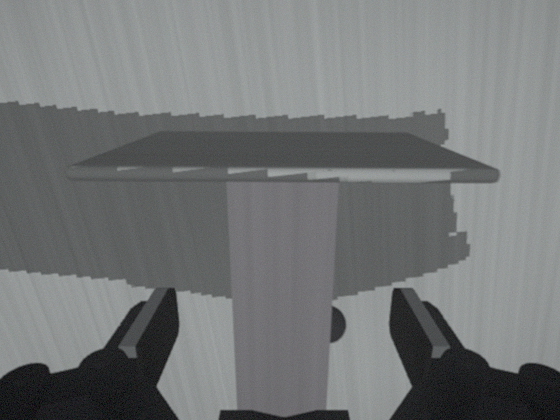

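Run:
```python
from h import *
np.set_printoptions(precision=2,suppress=True)
o=sensors.get_obs();p=imaging.grab_frame("wrist")
print(w2s(o["ee_pos"])*1000)
R=Ro.from_rotvec(o["eef_rot"]).as_matrix()
for n,uv,z in [("btn",(338,324),.07),("btn front",(338,307),.07),("btn back",(338,342),.07),("L182",(228,184),.086),("R182",(339,184),.086),("L400",(235.5,400),.086),("R400",(328.5,400),.086)]:
    w=at_z(p,uv,z,o); print(n,w2s(w)*1000,"tool",R.T@(w-o["ee_pos"])*1000)
print(np.degrees(Ro.from_matrix(R.T@np.stack([-SY,-SX,-SZ],1)).as_rotvec()))
```

```text
[ 4.11 -3.61 48.05]
btn [  3.07 -24.57  70.  ] tool [ 20.91   1.16 -21.99]
btn front [ 10.55 -24.18  70.  ] tool [ 20.56  -6.32 -21.99]
btn back [ -5.14 -24.99  70.  ] tool [ 21.3    9.37 -21.98]
L182 [61.85 12.26 86.  ] tool [-15.65 -57.79 -37.97]
R182 [ 62.   -19.63  86.  ] tool [ 16.23 -57.79 -38.02]
L400 [-17.7   13.14  86.  ] tool [-16.92  21.76 -37.91]
R400 [-17.49 -20.08  86.  ] tool [ 16.3   21.71 -37.96]
[0.04 0.1  0.28]
```

Request:
jog_arm --commands '[{"travel":[0,0,0],"delta_rot":[0,0,0],"hand":0.6},{"travel":[0,0,0],"delta_rot":[0,0,0],"hand":0.5},{"travel":[0,0,0],"delta_rot":[0,0,0],"hand":0.45},{"travel":[0,0,0],"delta_rot":[0,0,0],"hand":0.4},{"travel":[0,0,0],"delta_rot":[0,0,0],"hand":0.35},{"travel":[0,0,0],"delta_rot":[0,0,0],"hand":0.3},{"travel":[0,0,0],"delta_rot":[0,0,0],"hand":0.2},{"travel":[0,0,0],"delta_rot":[0,0,0],"hand":0}]'

```text
time_s: 6.5
ee_pos: [0.442, -0.1032, 0.0484]
eef_rot: [3.136, -0.178, -0.007]
contact_force: [-4.6, 0.3, 12.6]
width: 0.0299
```

Request:
jog_arm --commands '[{"travel":[0,0,0],"delta_rot":[0,0,0],"hand":0},{"travel":[0,0,0],"delta_rot":[0,0,0],"hand":0},{"travel":[0,0,0],"delta_rot":[0,0,0],"hand":0},{"travel":[0,0,0],"delta_rot":[0,0,0],"hand":0}]'

```text
time_s: 6.83
ee_pos: [0.442, -0.1032, 0.0484]
eef_rot: [3.136, -0.178, -0.007]
contact_force: [-4.9, 1.5, 11.5]
width: 0.0302
```

Run:
```python
from h import *
np.set_printoptions(precision=2,suppress=True)
o=sensors.get_obs();p=imaging.grab_frame("wrist")
F=np.array(o["contact_force"]);print(w2s(o["ee_pos"])*1000,o["width"]*1000,"F st",F@SX,F@SY,F[2],o["wrist_torque"],o["time_s"])
cv2.imwrite("pics/w5.png",p["image"])
```

```text
[ 3.78 -1.4  48.43] 30.163728809848337 F st 0.9347626172378828 5.075433633609815 11.525364275787245 [0.07 0.67 0.3 ] 6.8333
```

View pics/w5.png

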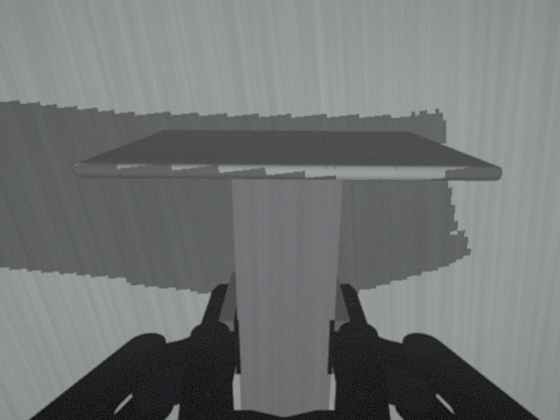

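Request:
jog_arm --commands '[{"travel":[-0.1,0,-0.1],"delta_rot":[0,0,0],"hand":0},{"travel":[-0.2,0,-0.1],"delta_rot":[0,0,0],"hand":0},{"travel":[-0.2,-0.2,-0.1],"delta_rot":[0,0,0],"hand":0},{"travel":[-0.2,-0.4,-0.1],"delta_rot":[0,0,0],"hand":0},{"travel":[-0.2,-0.6,-0.1],"delta_rot":[0,0,0],"hand":0},{"travel":[-0.2,-0.8,-0.1],"delta_rot":[0,0,0],"hand":0},{"travel":[-0.2,-1.0,-0.1],"delta_rot":[0,0,0],"hand":0}]'

```text
time_s: 7.47
ee_pos: [0.4426, -0.0944, 0.0487]
eef_rot: [3.134, -0.179, -0.004]
contact_force: [-1.9, -5.3, 0.1]
width: 0.0291
```

```bash
cat > s.py <<'E'
from h import *
np.set_printoptions(precision=2,suppress=True)
o=sensors.get_obs()
F=np.array(o["contact_force"]);print(w2s(o["ee_pos"])*1000,"w",round(o["width"]*1000,2),"F st",np.array([F@SX,F@SY,F[2]]),o["wrist_torque"],o["time_s"])
E
python3 s.py
```

```text
[12.56 -0.89 48.68] w 29.15 F st [-5.48  1.21  0.1 ] [-0.88 -0.14  0.85] 7.4667
```

Request:
jog_arm --commands '[{"travel":[0,-0.3,0],"delta_rot":[0,0,0],"hand":0},{"travel":[0,-0.6,0],"delta_rot":[0,0,0],"hand":0},{"travel":[0,-0.9,0],"delta_rot":[0,0,0],"hand":0},{"travel":[0,-1.2,0],"delta_rot":[0,0,0],"hand":0},{"travel":[0,-1.5,0],"delta_rot":[0,0,0],"hand":0},{"travel":[0,-1.8,0],"delta_rot":[0,0,0],"hand":0},{"travel":[0,-2.1,0],"delta_rot":[0,0,0],"hand":0},{"travel":[0,-2.4,0],"delta_rot":[0,0,0],"hand":0}]'

```text
time_s: 8.13
ee_pos: [0.4455, -0.0703, 0.0487]
eef_rot: [3.135, -0.178, -0.004]
contact_force: [-1.3, -5.1, 0.9]
width: 0.0289
```

```bash
python3 s.py
python3 - <<'E'
from h import *
o=sensors.get_obs();p=imaging.grab_frame("wrist");cv2.imwrite("pics/w6.png",p["image"])
q=imaging.grab_frame("top");im=q["image"][215:310,190:370];cv2.imwrite("pics/t6.png",cv2.resize(im,None,fx=4.4,fy=4.4,interpolation=cv2.INTER_CUBIC))
E
```

```text
[36.92 -0.91 48.69] w 28.89 F st [-5.22  0.7   0.92] [-0.7  -0.16  0.86] 8.1333
```

View pics/w6.png

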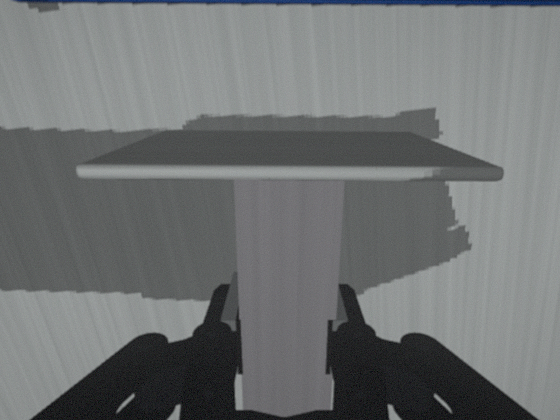

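View pics/t6.png

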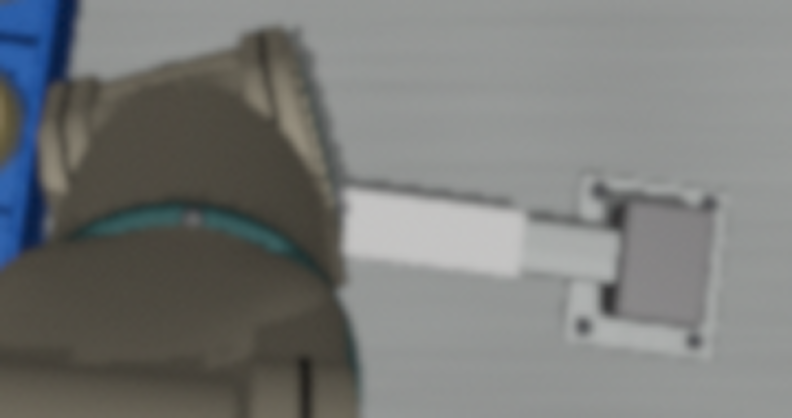

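Request:
jog_arm --commands '[{"travel":[0,-0.2,0],"delta_rot":[0,0,0],"hand":0},{"travel":[0,-0.4,0],"delta_rot":[0,0,0],"hand":0},{"travel":[0,-0.6,0],"delta_rot":[0,0,0],"hand":0},{"travel":[0,-0.7,0],"delta_rot":[0,0,0],"hand":0},{"travel":[0,-0.8,0],"delta_rot":[0,0,0],"hand":0},{"travel":[0,-0.85,0],"delta_rot":[0,0,0],"hand":0},{"travel":[0,-0.9,0],"delta_rot":[0,0,0],"hand":0}]'

```text
time_s: 8.82
ee_pos: [0.4468, -0.0599, 0.0487]
eef_rot: [-3.136, 0.179, 0.003]
contact_force: [-1.6, -2.4, 2.6]
width: 0.0287
```

```bash
python3 s.py
```

```text
[47.36 -0.91 48.7 ] w 28.73 F st [-2.52  1.31  2.61] [-0.37 -0.16  0.92] 8.8167
```

Request:
jog_arm --commands '[{"travel":[0,-0.05,0],"delta_rot":[0,0,0],"hand":0},{"travel":[0,-0.1,0],"delta_rot":[0,0,0],"hand":0},{"travel":[0,-0.15,0],"delta_rot":[0,0,0],"hand":0}]'

```text
time_s: 9.07
ee_pos: [0.447, -0.0581, 0.0487]
eef_rot: [-3.136, 0.179, 0.003]
contact_force: [-0.9, -0.5, 2.4]
width: 0.0291
```

```bash
python3 s.py
```

```text
[49.18 -0.91 48.67] w 29.11 F st [-0.61  0.84  2.43] [ 0.18 -0.11  0.83] 9.0667
```

Request:
jog_arm --commands '[{"travel":[0,-0.05,0],"delta_rot":[0,0,0],"hand":0},{"travel":[0,-0.1,0],"delta_rot":[0,0,0],"hand":0}]'

```text
time_s: 9.23
ee_pos: [0.4472, -0.0565, 0.0487]
eef_rot: [-3.135, 0.178, 0.002]
contact_force: [-1.2, 2.7, 3.7]
width: 0.0286
```

```bash
python3 s.py
```

```text
[50.74 -0.92 48.67] w 28.6 F st [2.5  1.51 3.67] [ 0.66 -0.02  0.79] 9.2333
```

Request:
jog_arm --commands '[{"travel":[0,-0.03,0],"delta_rot":[0,0,0],"hand":0},{"travel":[0,-0.05,0],"delta_rot":[0,0,0],"hand":0}]'

```text
time_s: 9.4
ee_pos: [0.4472, -0.0557, 0.0487]
eef_rot: [-3.135, 0.178, 0.002]
contact_force: [-1.2, 5.1, 4.8]
width: 0.0289
```

```bash
python3 s.py
```

```text
[51.53 -0.86 48.67] w 28.87 F st [4.88 1.8  4.77] [ 1.05 -0.03  0.73] 9.4
```

Request:
jog_arm --commands '[{"travel":[0,-0.05,0],"delta_rot":[0,0,0],"hand":0},{"travel":[0,-0.05,0],"delta_rot":[0,0,0],"hand":0}]'

```text
time_s: 9.57
ee_pos: [0.4473, -0.0556, 0.0487]
eef_rot: [-3.135, 0.178, 0.002]
contact_force: [-1.4, 5.6, 4.3]
width: 0.0288
```

```bash
python3 s.py
```

```text
[51.7  -0.91 48.69] w 28.78 F st [5.37 2.08 4.29] [ 1.15 -0.12  0.75] 9.5667
```

Request:
jog_arm --commands '[{"travel":[0,-0.05,0],"delta_rot":[0,0,0],"hand":0},{"travel":[0,-0.1,0],"delta_rot":[0,0,0],"hand":0}]'

```text
time_s: 9.73
ee_pos: [0.4472, -0.0555, 0.0487]
eef_rot: [-3.136, 0.179, 0.003]
contact_force: [-0.8, 3.4, 3.6]
width: 0.0287
```

```bash
python3 s.py
```

```text
[51.81 -0.85 48.67] w 28.69 F st [3.27 1.16 3.59] [ 0.72 -0.09  0.84] 9.7333
```

Request:
jog_arm --commands '[{"travel":[0,-0.1,0],"delta_rot":[0,0,0],"hand":0},{"travel":[0,-0.2,0],"delta_rot":[0,0,0],"hand":0},{"travel":[0,-0.2,0],"delta_rot":[0,0,0],"hand":0}]'

```text
time_s: 9.98
ee_pos: [0.4473, -0.0547, 0.0487]
eef_rot: [3.135, -0.181, -0.003]
contact_force: [-0.9, -0.5, 3.8]
width: 0.0289
```

```bash
python3 s.py
```

```text
[52.55 -0.87 48.66] w 28.91 F st [-0.56  0.84  3.79] [ 0.03 -0.19  1.1 ] 9.9833
```

Request:
jog_arm --commands '[{"travel":[0,-0.1,0],"delta_rot":[0,0,0],"hand":0},{"travel":[0,-0.15,0],"delta_rot":[0,0,0],"hand":0},{"travel":[0,-0.15,0],"delta_rot":[0,0,0],"hand":0}]'

```text
time_s: 10.23
ee_pos: [0.4475, -0.0534, 0.0487]
eef_rot: [3.135, -0.181, -0.003]
contact_force: [-0.6, -1.9, 5.3]
width: 0.0287
```

```bash
python3 s.py
```

```text
[53.87 -0.88 48.67] w 28.75 F st [-1.93  0.41  5.31] [-0.02 -0.21  1.03] 10.2333
```

```bash
cat > te.py <<'E'
from h import *
import sys
np.set_printoptions(precision=2,suppress=True)
q=imaging.grab_frame("top")
g=q["image"].astype(float).mean(2)
res=[]
for off in np.linspace(-.010,.010,9):
    xs=np.arange(-.145,-.02,.0005);v=[]
    for x in xs:
        c=np.array(q["R"])@s2w([x,off,.086])+q["t"];f=foc(q)
        u=q["cx"]+f*c[0]/c[2];w=q["cy"]+f*c[1]/c[2];v.append(cv2.getRectSubPix(g.astype(np.float32),(1,1),(float(u),float(w)))[0,0])
    v=np.array(v);d=np.gradient(cv2.GaussianBlur(v[None],(9,1),0)[0]);i=np.argmax(d)
    lo,hi=np.median(v[max(0,i-25):max(1,i-10)]),np.median(v[i+10:i+30]);h=(lo+hi)/2
    j=max(0,i-10)+np.argmax(v[max(0,i-10):i+12]>h);res.append(xs[j-1]+(h-v[j-1])/(v[j]-v[j-1])*.0005 if j else np.nan)
print("tube rear end x mm",np.array(res)*1000,"med",np.nanmedian(res)*1000)
if len(sys.argv)>1:
    im=q["image"][215:310,190:370];cv2.imwrite(sys.argv[1],cv2.resize(im,None,fx=4.4,fy=4.4,interpolation=cv2.INTER_CUBIC))
E
python3 te.py pics/t7.png
python3 - <<'E'
from h import *
p=imaging.grab_frame("wrist");cv2.imwrite("pics/w7.png",p["image"])
q=imaging.grab_frame("side");im=q["image"][170:330,190:400];cv2.imwrite("pics/s7.png",cv2.resize(im,None,fx=3.7,fy=3.7,interpolation=cv2.INTER_CUBIC))
E
```

```text
tube rear end x mm [-142.44 -142.78 -142.92 -142.58 -142.33 -142.36 -142.5  -142.63 -142.32] med -142.49907606365923
```

View pics/w7.png

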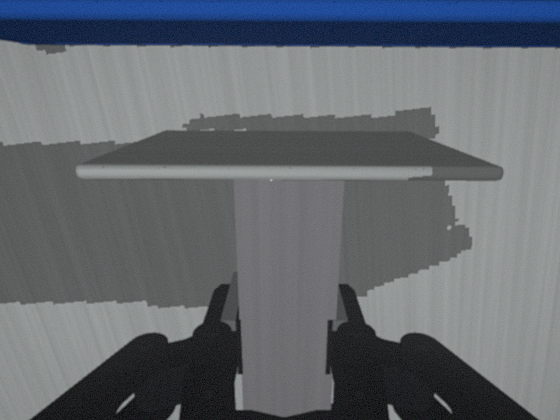

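View pics/t7.png

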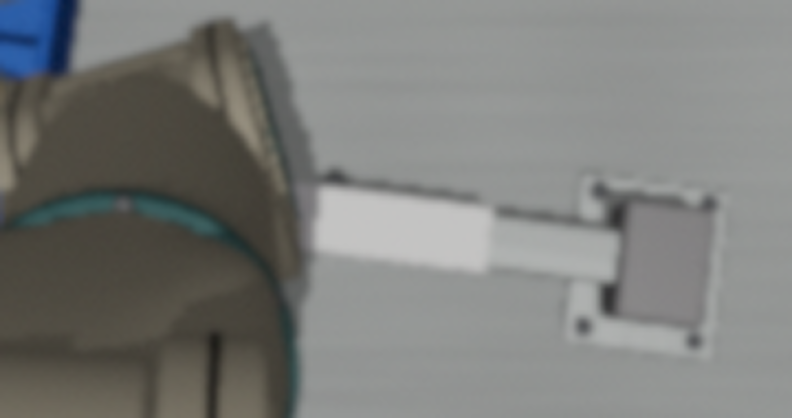

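View pics/s7.png

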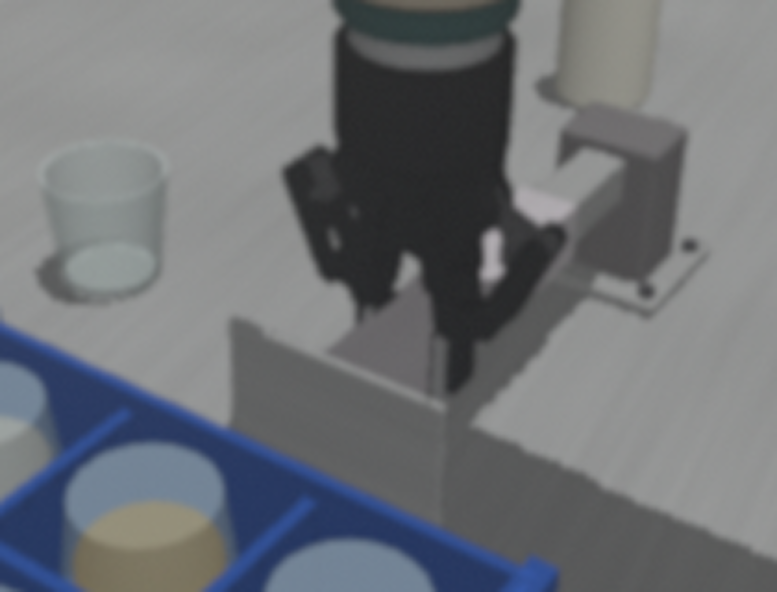

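Request:
jog_arm --commands '[{"travel":[0,0.05,0],"delta_rot":[0,0,0],"hand":0},{"travel":[0,0.05,0],"delta_rot":[0,0,0],"hand":0}]'

```text
time_s: 10.55
ee_pos: [0.4475, -0.0534, 0.0486]
eef_rot: [3.136, -0.181, -0.003]
contact_force: [-1.1, -0.5, 5.1]
width: 0.0285
```

```bash
python3 s.py
python3 - <<'E'
from h import *
q=imaging.grab_frame("top");a=q["image"][235:290,245:345]
p=dict(np.load("top0.npz"))["image"][235:290,245:345]
cv2.imwrite("pics/cmp.png",cv2.resize(np.vstack([p,a]),None,fx=5.4,fy=5.4,interpolation=cv2.INTER_CUBIC))
E
```

```text
[53.86 -0.83 48.64] w 28.52 F st [-0.66  1.08  5.14] [ 0.24 -0.18  0.98] 10.55
```

View pics/cmp.png

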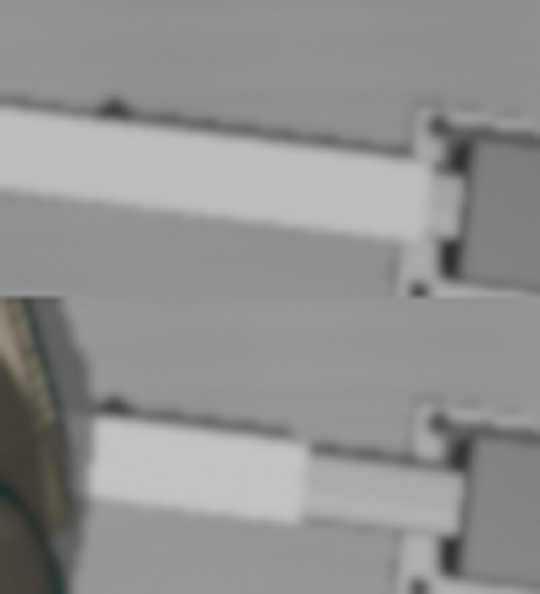

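Request:
jog_arm --commands '[{"travel":[0,-0.1,0],"delta_rot":[0,0,0],"hand":0},{"travel":[0,-0.2,0],"delta_rot":[0,0,0],"hand":0},{"travel":[0,-0.25,0],"delta_rot":[0,0,0],"hand":0},{"travel":[0,-0.25,0],"delta_rot":[0,0,0],"hand":0}]'

```text
time_s: 10.93
ee_pos: [0.4476, -0.0522, 0.0487]
eef_rot: [3.134, -0.182, -0.004]
contact_force: [-2.0, -5.4, 5.3]
width: 0.0289
```

```bash
python3 s.py
```

```text
[55.06 -0.84 48.67] w 28.9 F st [-5.56  1.3   5.28] [-0.62 -0.27  1.15] 10.9333
```

```bash
cat > te2.py <<'E'
from h import *
import sys
q=imaging.grab_frame("top");im=q["image"]
g=im.astype(np.float32).mean(2).astype(np.float32);f=foc(q)
# 1D edge: inner tube (darker) -> outer top (bright)
es=[]
for off in np.linspace(-.009,.009,7):
    xs=np.arange(-.120,-.045,.0005)
    P=np.array([np.array(q["R"])@s2w([x,off,.086])+q["t"] for x in xs])
    u=(q["cx"]+f*P[:,0]/P[:,2]).astype(np.float32);w=(q["cy"]+f*P[:,1]/P[:,2]).astype(np.float32)
    v=cv2.remap(g,u[None],w[None],cv2.INTER_LINEAR)[0]
    hi=np.percentile(v,90);lo=np.median(v[:20]);h=(hi+lo)/2
    j=np.argmax(v>h);es.append(xs[j-1]+(h-v[j-1])/(v[j]-v[j-1])*.0005)
print("rear end mm",np.round(np.array(es)*1000,2),"mean %.2f"%(np.mean(es)*1000),sensors.get_obs()["time_s"])
if len(sys.argv)>1:
    a=im[235:290,245:345];cv2.imwrite(sys.argv[1],cv2.resize(a,None,fx=8,fy=8,interpolation=cv2.INTER_CUBIC))
E
python3 te2.py pics/t8.png
python3 - <<'E'
from h import *
p=imaging.grab_frame("wrist");cv2.imwrite("pics/w8.png",p["image"])
import os
a=cv2.imread("pics/w7.png").astype(int);b=p["image"].astype(int)
print(np.abs(a-b)[130:260,60:510].mean())
for c in (120,200,280,440): print(c,[int(x) for x in a[160:186,c].mean(1)],[int(x) for x in b[160:186,c].mean(1)])
E
```

```text
rear end mm [-78.48 -78.51 -78.63 -78.59 -78.1  -78.26 -78.46] mean -78.43 10.9833
3.2315384615384617
120 [75, 74, 78, 82, 95, 111, 127, 135, 145, 151, 161, 161, 155, 156, 150, 143, 139, 131, 118, 93, 92, 92, 90, 91, 90, 95] [72, 76, 74, 82, 89, 108, 127, 134, 141, 149, 159, 161, 162, 159, 150, 148, 142, 134, 119, 92, 92, 91, 96, 92, 95, 93]
200 [79, 73, 76, 79, 85, 104, 121, 134, 145, 151, 158, 156, 157, 154, 156, 151, 142, 132, 117, 100, 97, 97, 98, 96, 96, 98] [78, 78, 79, 77, 87, 100, 122, 140, 142, 151, 160, 159, 160, 156, 156, 150, 145, 135, 126, 115, 100, 97, 99, 100, 98, 98]
280 [74, 79, 75, 79, 83, 97, 119, 135, 144, 148, 151, 155, 155, 156, 158, 152, 142, 136, 131, 124, 115, 114, 116, 112, 117, 113] [79, 80, 75, 83, 83, 91, 117, 136, 143, 147, 153, 158, 160, 159, 156, 156, 146, 136, 128, 116, 107, 111, 110, 112, 111, 114]
440 [76, 76, 80, 77, 78, 78, 85, 94, 95, 93, 98, 92, 98, 94, 100, 95, 92, 87, 86, 85, 83, 90, 98, 96, 96, 96] [80, 75, 75, 81, 76, 80, 83, 93, 97, 98, 98, 98, 95, 97, 97, 98, 92, 90, 85, 84, 84, 90, 98, 101, 95, 98]
```

View pics/t8.png

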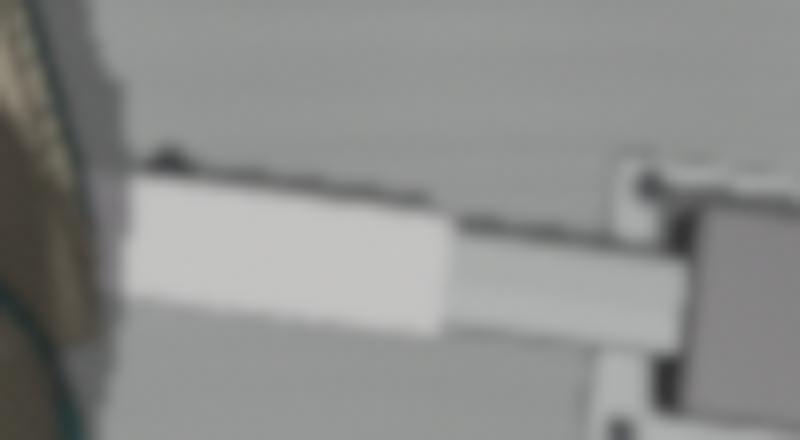

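Run:
```python
from h import *
p=dict(np.load("top0.npz"));f=foc(p)
def ends(crop,u0,v0,lo_x,hi_x):
    g=crop.astype(np.float32).mean(2).astype(np.float32);es=[]
    for off in np.linspace(-.009,.009,7):
        xs=np.arange(lo_x,hi_x,.0005)
        P=np.array([np.array(p["R"])@s2w([x,off,.086])+p["t"] for x in xs])
        u=(p["cx"]+f*P[:,0]/P[:,2]-u0).astype(np.float32);w=(p["cy"]+f*P[:,1]/P[:,2]-v0).astype(np.float32)
        v=cv2.remap(g,u[None],w[None],cv2.INTER_LINEAR)[0]
        hi=np.median(v[-30:]);lo=np.median(v[:20]);h=(hi+lo)/2
        j=np.argmax(v>h);es.append(xs[j-1]+(h-v[j-1])/(v[j]-v[j-1])*.0005)
    return np.round(np.array([np.mean(es),np.std(es)])*1000,2)
t6=cv2.resize(cv2.imread("pics/t6.png"),(180,95),interpolation=cv2.INTER_AREA)
t7=cv2.resize(cv2.imread("pics/t7.png"),(180,95),interpolation=cv2.INTER_AREA)
cm=cv2.resize(cv2.imread("pics/cmp.png"),(100,110),interpolation=cv2.INTER_AREA)
t8=cv2.resize(cv2.imread("pics/t8.png"),(100,55),interpolation=cv2.INTER_AREA)
print("orig",ends(cm[:55],245,235,-.138,-.1))
print("t6",ends(t6,190,215,-.12,-.06))
print("t7",ends(t7,190,215,-.12,-.045));print("cmp",ends(cm[55:],245,235,-.12,-.045));print("t8",ends(t8,245,235,-.12,-.045))
```

```text
orig [-1.2952e+02  1.1000e-01]
t6 [-9.585e+01  7.000e-02]
t7 [-79.53   0.3 ]
cmp [-79.53   0.28]
t8 [-78.45   0.17]
```

Request:
jog_arm --commands '[{"travel":[0,-0.05,0],"delta_rot":[0,0,0],"hand":0},{"travel":[0,-0.1,0],"delta_rot":[0,0,0],"hand":0},{"travel":[0,-0.1,0],"delta_rot":[0,0,0],"hand":0}]'

```text
time_s: 11.28
ee_pos: [0.4477, -0.052, 0.0487]
eef_rot: [3.133, -0.183, -0.004]
contact_force: [-0.8, -6.7, 5.6]
width: 0.0289
```

```bash
python3 s.py; python3 te2.py pics/t9.png
```

```text
[55.26 -0.86 48.67] w 28.95 F st [-6.76 -0.03  5.61] [-1.03 -0.24  1.16] 11.2833
rear end mm [-78.47 -78.4  -78.35 -78.24 -78.19 -78.4  -78.34] mean -78.34 11.3333
```

Request:
jog_arm --commands '[{"travel":[0,-0.05,0],"delta_rot":[0,0,0],"hand":0},{"travel":[0,-0.1,0],"delta_rot":[0,0,0],"hand":0},{"travel":[0,-0.1,0],"delta_rot":[0,0,0],"hand":0}]'

```text
time_s: 11.58
ee_pos: [0.4477, -0.0518, 0.0487]
eef_rot: [3.132, -0.183, -0.004]
contact_force: [-2.0, -9.5, 5.1]
width: 0.0289
```

```bash
python3 s.py; python3 te2.py
```

```text
[55.46 -0.84 48.65] w 28.93 F st [-9.67  0.88  5.11] [-1.38 -0.28  1.28] 11.5833
rear end mm [-78.42 -78.18 -77.96 -77.82 -78.29 -78.15 -78.22] mean -78.15 11.6333
```

Request:
jog_arm --commands '[{"travel":[0,0.2,0],"delta_rot":[0,0,0],"hand":0},{"travel":[0,0.4,0],"delta_rot":[0,0,0],"hand":0},{"travel":[0,0.45,0],"delta_rot":[0,0,0],"hand":0},{"travel":[0,0.45,0],"delta_rot":[0,0,0],"hand":0}]'

```text
time_s: 11.97
ee_pos: [0.4476, -0.053, 0.0487]
eef_rot: [3.136, -0.18, -0.003]
contact_force: [-0.5, 0.1, 5.3]
width: 0.0289
```

```bash
python3 s.py; python3 te2.py
```

```text
[54.33 -0.86 48.67] w 28.92 F st [0.02 0.48 5.34] [ 0.18 -0.11  0.96] 11.9667
rear end mm [-78.83 -78.92 -79.26 -79.3  -79.36 -78.75 -78.44] mean -78.98 12.0167
```

Force is back to zero, and the tube is within its play. I'll release it now.

Request:
jog_arm --commands '[{"travel":[0,0,0],"delta_rot":[0,0,0],"hand":0.4},{"travel":[0,0,0],"delta_rot":[0,0,0],"hand":0.7},{"travel":[0,0,0],"delta_rot":[0,0,0],"hand":1},{"travel":[0,0,0],"delta_rot":[0,0,0],"hand":1},{"travel":[0,0,0],"delta_rot":[0,0,0],"hand":1},{"travel":[0,0,0],"delta_rot":[0,0,0],"hand":1},{"travel":[0,0,0],"delta_rot":[0,0,0],"hand":1}]'

```text
time_s: 12.6
ee_pos: [0.4474, -0.0528, 0.0486]
eef_rot: [3.136, -0.181, -0.003]
contact_force: [-0.2, 0.4, 0.5]
width: 0.0852
```

```bash
python3 s.py; python3 te2.py
```

```text
[54.43 -0.74 48.56] w 85.16 F st [0.38 0.29 0.47] [-0.02 -0.01  0.02] 12.6
rear end mm [-80.02 -79.4  -79.23 -79.8  -79.89 -79.89 -79.99] mean -79.75 12.65
```

Request:
jog_arm --commands '[{"travel":[0,0,-3],"delta_rot":[0,0,0],"hand":1},{"travel":[0,0,-7],"delta_rot":[0,0,0],"hand":1},{"travel":[0,0,-11],"delta_rot":[0,0,0],"hand":1},{"travel":[0,0,-13.5],"delta_rot":[0,0,0],"hand":1},{"travel":[0,0,-13.5],"delta_rot":[0,0,0],"hand":1}]'

```text
time_s: 13.07
ee_pos: [0.451, -0.0528, 0.1883]
eef_rot: [3.136, -0.18, 0.012]
contact_force: [0.2, -0.4, 0.2]
width: 0.0856
```

```bash
python3 - <<'E'
from h import *
np.set_printoptions(precision=3,suppress=True)
Rv=np.stack([np.cross(SY,-SZ),SY,-SZ],1)@Ro.from_euler('x',-20,degrees=True).as_matrix()
print(delta(s2w([-0.03,-.082,.183]),Rv))
p=imaging.grab_frame("wrist");cv2.imwrite("pics/w10.png",p["image"])
E
python3 te2.py pics/t10.png
```

```text
(array([7.731, 8.524, 0.593]), array([-16.013, -16.085,  89.237]))
rear end mm [-79.87 -79.29 -79.21 -79.63 -79.89 -79.85 -80.11] mean -79.69 13.1667
```

View pics/w10.png

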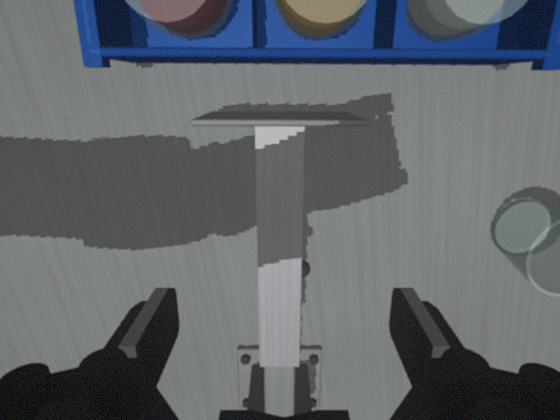

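Wrist view from above: the plate at row 118 is short of the crate edge at row 65, and the button sticks out at (305,268). Next I'll check it from the button side.

Request:
jog_arm --commands '[{"travel":[7.7,8.5,0.5],"delta_rot":[-16,-16,89],"hand":1},{"travel":[7.7,8.5,0.5],"delta_rot":[-16,-16,89],"hand":1},{"travel":[7.7,8.5,0.5],"delta_rot":[-16,-16,89],"hand":1},{"travel":[7.7,8.5,0.5],"delta_rot":[-16,-16,89],"hand":1},{"travel":[7.7,8.5,0.5],"delta_rot":[-16,-16,89],"hand":1},{"travel":[7.7,8.5,0.5],"delta_rot":[-16,-16,89],"hand":1},{"travel":[7.7,8.5,0.5],"delta_rot":[-16,-16,89],"hand":1},{"travel":[7.7,8.5,0.5],"delta_rot":[-16,-16,89],"hand":1}]'

```text
time_s: 13.83
ee_pos: [0.5134, -0.1454, 0.1765]
eef_rot: [2.535, -1.543, -0.273]
contact_force: [0.7, -0.4, -0.4]
width: 0.0853
```

Run:
```python
from h import *
np.set_printoptions(precision=3,suppress=True)
Rv=np.stack([np.cross(SY,-SZ),SY,-SZ],1)@Ro.from_euler('x',-20,degrees=True).as_matrix()
print(delta(s2w([-0.03,-.082,.183]),Rv))
```

```text
(array([ 0.247, -0.204, -0.732]), array([-5.223, -5.876, 33.453]))
```

Request:
jog_arm --commands '[{"travel":[0.3,-0.2,-0.7],"delta_rot":[-5.2,-5.9,33.4],"hand":1},{"travel":[0.3,-0.2,-0.7],"delta_rot":[-5.2,-5.9,33.4],"hand":1},{"travel":[0.3,-0.2,-0.7],"delta_rot":[-5.2,-5.9,33.4],"hand":1},{"travel":[0.3,-0.2,-0.7],"delta_rot":[-5.2,-5.9,33.4],"hand":1},{"travel":[0.3,-0.2,-0.7],"delta_rot":[-5.2,-5.9,33.4],"hand":1},{"travel":[0.3,-0.2,-0.7],"delta_rot":[-5.2,-5.9,33.4],"hand":1},{"travel":[0.3,-0.2,-0.7],"delta_rot":[-5.2,-5.9,33.4],"hand":1}]'

```text
time_s: 14.42
ee_pos: [0.5184, -0.1475, 0.1829]
eef_rot: [1.925, -2.152, -0.379]
contact_force: [0.1, 0.6, 0.0]
width: 0.0855
```

Run:
```python
from h import *
o=sensors.get_obs();p=imaging.grab_frame("wrist")
cv2.imwrite("pics/w11.png",p["image"])
im=p["image"][205:255,150:350].astype(float)
cv2.imwrite("pics/w11z.png",cv2.resize(np.clip((im-30)*2.2,0,255).astype(np.uint8),None,fx=4,fy=8,interpolation=cv2.INTER_CUBIC))
q=imaging.grab_frame("top")
b=dict(np.load("top0.npz"))
cv2.imwrite("pics/t11.png",q["image"])
dd=cv2.absdiff(q["image"],b["image"]).max(2)
# crate, glass, bottle displacement by phase correlation
for n,(x0,y0,x1,y1) in dict(crate=(90,160,220,320),glass=(255,145,295,190),bottle=(405,215,470,260)).items():
    A=cv2.cvtColor(b["image"],7)[y0:y1,x0:x1].astype(np.float32);B=cv2.cvtColor(q["image"],7)[y0:y1,x0:x1].astype(np.float32)
    print(n,cv2.phaseCorrelate(A,B,cv2.createHanningWindow((x1-x0,y1-y0),cv2.CV_32F)),np.abs(A-B).mean())
```

```text
crate ((0.5922869947168721, 0.11851308835774432), 0.45156839264763726) 17.75928
glass ((-0.265575400171695, 0.8080467468388726), 0.4249383420414395) 8.575167
bottle ((-0.08857978273302791, 0.478793627184249), 0.870616630271629) 7.8676925
```

View pics/w11.png

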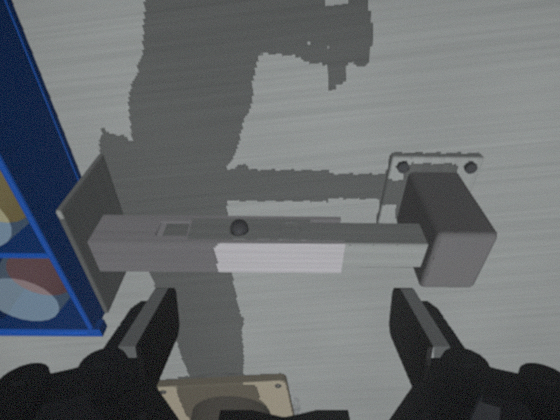

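View pics/w11z.png

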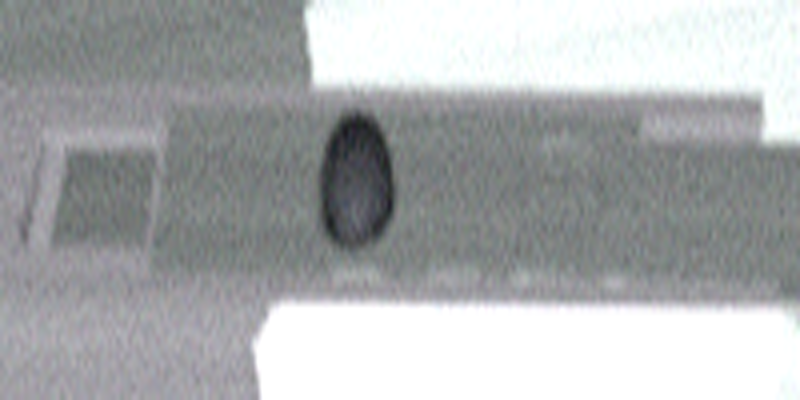

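Run:
```python
from h import *
np.set_printoptions(precision=3,suppress=True)
p=imaging.grab_frame("side");
for l in ["crate","glass","bottle"]:
    q=imaging.tip_of(l,p);print(l,q[0]["position"] if q else None)
print(workorder.sign_off(),sensors.get_obs()["time_s"])
```

```text
crate [212.8, 359.4]
glass [218.2, 244.1]
bottle [352.9, 194.4]
the job is handed in; nothing more can be done
the job is handed in; nothing more can be done
```

View pics/t11.png

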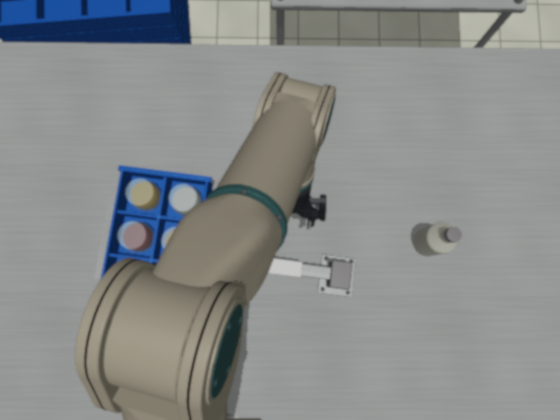

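The end stop is locked in the very next hole, the gripper has let go, and the job is handed in at about 14.6 s on the clock.

**What I did:** I pinched the tube over the button, which pressed it flush. I slid the tube about 50 mm toward the crate, slowing to fractions of a millimetre per row near the hole. A light forward push then met a hard stop; the total force on the tool was at most about 10 N, roughly 5 N of it sliding drag. I backed off to no load, released and lifted clear.

**Last checks:**
- **Button:** the close view shows it out through the first hole, as proud as it was when parked. The old slot is empty ahead of it and the second hole is still about 40 mm behind.
- **Stop plate:** it stands short of the crate.
- **After release:** the tube's rear end stayed put to within 0.1 mm.
- **Crate, glass and bottle:** in the side view, points found before and after agree within about 3 px, which is the detector's scatter.

**Checks that disagreed:**
- **Position shift test:** comparing top pictures for movement of the three objects told me nothing, because the arm covers part of the crate and glass in the second picture.
- **Hole position and play:** the hole read about 51–52 mm from the first picture. The tube stopped at about 53.5 mm under load and settled near 52 mm. The tool moved about 3.5 mm between the button first catching and the hard stop, more than the stated 1 mm play. I put that down to the button's round nose entering the hole early and to give in the pads.

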